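# Register a specimen carrier in a hand press and hold it clamped

## Robot

A 6-joint arm with a two-finger parallel gripper is mounted at the origin on a cart in front of the work surface, level with it; the furniture and walls round the work are solid. World frame = base frame: x ahead of the robot, y to its left, z up, the work surface at z = 0. Lengths are in m, angles in rad, forces in N, time in s.
With the tool pointing down it reaches from about 0.25 to 0.8 m from the base axis. Payload 8.5 kg.
Tool frame: the origin (TCP) lies at the very end of the fingers, on their centre line; the grasp point (between the pads) lies 19 mm behind it (grasp_offset is the distance from the TCP to the grasp point, in m); z points along the fingers, y is the direction in which the jaws open and shut (so a half turn about z gives the same grasp; the last joint's range is limited). The gripper opens to 85 mm and grips with 20 to 120 N. Pads are 22 mm wide; open, the fingers measure 114 mm over their backs; the gripper's body (76 mm by 85 mm) begins 54 mm behind the grasp point. The pads swing forward as they close: fully open they stand 13 mm farther back than shut.
Start: joints at [1.313, 0.238, -0.013, 1.319, 0, 1.571], TCP at [0.134, 0.508, 0.231] pointing down, gripper open.
Joint ranges: [-2.66, 2.66], [-1.03, 1.9], [-1.14, 1.46], [-1.82, 2.27], [-1.45, 1.34], [-3.14, 3.14]. Speed limits (rad/s): [2.22, 2.22, 2.79, 3.14, 3.14, 3.14].

## Interface

Orientations are given as a unit quaternion [w, x, y, z].
In Python, from plant import get_state, snapshot, camera_params, hand_in, grasp_offset gives the robot as it stands. The module is installed in compiled form; this text tells all that it offers.
- The arm moves only by the shell command python3 -m handwheel 'ROWS' [OPENING] [FORCE]. ROWS is JSON, a list of rows, each a list of 6 numbers: the shift along the tool's x, y, z in mm, then the turn, a rotation vector about the tool's x, y, z in rad. In form: [[x, y, z, ax, ay, az], ...]. A call has 1 to 12 rows; each row shifts and turns the pose as measured when the row begins, along the tool's axes as they then stand; what a row does not reach is not made up. A row lasts 1/8 s, in which the tool goes at most 62.5 mm and 10.7 degrees, less where a joint would pass 70% of its speed; a pose out of reach is approached as far as the arm can. A call with a gripper value outside its range is refused whole. OPENING is the finger opening in mm, from 0 to 85.4, set as the call begins (- or left out, the last holds). The fingers move at their own pace and stop on an object; FORCE is the grip in N (left out, the last holds). Time passes only in rows, so rows that do not move let the fingers close. It gives the time, the measured TCP pose, the force and the opening at its end, in the units of the state.
- get_state(): the state, without advancing time (a new reading comes with each control period).
- snapshot(name): name is "scene" or "top"; returns the picture (400x640x3 uint8, red, green, blue); there is no depth.
- camera_params(name): a dict with "fovy" (degrees; the focal length in pixels is half the picture's height over the tangent of half this angle, whatever the lens; pixels are square), "cx", "cy" (the principal point, pixels), "origin" and "rotation" of the camera in the world. Camera axes: x right, y down, z forward; pixel columns grow to the right and rows downward; lengths in m; the calibration is good to about 2 mm. A picture is of the moment at which its call begins. camera_params takes no time and is no camera call.
- hand_in(): hands the job in, once; it reports no verdict.
The state is a dict: "t": time; "qpos": joint angles; "joint_velocities": joint speeds; "joint_torque": joint torques, N m; "ee_pos": TCP position; "tcp_rot": TCP orientation; "wrist_force": force on the tool from outside, world axes, zero at the start; "torque": the same for the moment, N m; "grip_width": finger opening in m.
Only numpy, scipy, OpenCV 4.12 (cv2) and the standard library are available. Lean on these libraries where they do the work, as an engineer would, in place of code of your own. Each camera call takes 0.05 s, during which the arm holds its last target.

## Task

On the bed of the small hand press, push the flat aluminium specimen carrier flush against both steel stops, the rear one and the left one. Then press the black mushroom head of the press straight down by 15 mm of its 20 mm, so that the sprung foot bears on the carrier and the pointer stands between the two marks on the index post, and keep it pressed there: the program finishes while the robot is still holding the head down. Leave the dishes, tin, hand lens and forceps round the press where they are.

Things in the scene. Friction and masses are not known exactly. Their poses are not given: they have to be found in the camera images.
- press: Hand press fixed on the table; dark steel bed, top 10 mm above the table, x -126 to +26, y -127 to +78 mm in its frame: origin on the table under the inner corner where the two stop faces would meet, x to the rear (away from the robot at zero yaw), y left, z up. Left of the left stop a grey carriage rides on two guide rods at x = -54 and +2, y = 36 (tops 66 mm above the table).
- rear_stop (a point): Middle of the face of the rear stop, a bright steel bar standing 12 mm above the bed: press frame (0, -45, 16) mm. The face lies in the press's plane x = 0 and runs from y = -96 to +6 mm. Axes as the press.
- left_stop (a point): Middle of the face of the left stop, a bright steel bar standing 12 mm above the bed: press frame (-52, 0, 16) mm. The face lies in the press's plane y = 0 and runs from x = -95 to -10 mm. Axes as the press.
- index_marks (a point): Middle between the two dark raised marks on the front of the index post, a flat aluminium post 66 mm high at (-86, 58) mm in the press frame. The marks are 9 mm apart; the carriage's steel pointer is level with this point, 41 mm above the table, at 15 mm of travel.
- nest_center (a point): The point where the centre of the carrier lies when it is flush with both stops: (-30, -25, 18) mm in the press frame. Axes as the press.
- carrier_center (a point): Centre (half-way up) of the specimen carrier: a loose flat aluminium block 60 mm along its x, 50 mm along its y, 16 mm high, about 0.22 kg, with a dark rectangular plate let into its top. It starts on the bed short of both stops (gaps of roughly 20 to 45 mm) and up to 0.28 rad askew to the press; its x is to lie along the press's x.
- head_top (a point): Centre of the flat top of the press head: a black mushroom knob of 40 mm diameter on top of the carriage, at (-26, 36) mm in the press frame; its top is 94 mm above the table when up and comes down as it is pressed.
- carriage: The one moving part of the press: the mushroom head and the grey carriage below it (78 x 26 x 12 mm) with its arm, underside 50 mm above the table when up; origin at the middle of the carriage's underside, 44 mm below point head_top.
- travel (a joint): Travel of the head and carriage, m: 0 up, 0.020 at the bottom stop, grows straight down. A spring returns it: about 4 N to start, plus 0.3 N per mm, and, with a carrier under the foot, a further 1 N at 10 mm plus 0.9 N per mm beyond (about 14 N in all at 15 mm).
- foot (a joint): How far the sprung foot is pushed up into the arm, m: 0 when it hangs free. The foot is a black disc of 22 mm diameter at (-26, -21) mm in the press frame, its underside 36 mm above the table when the head is up, 10 mm over the top of the carrier; it goes down with the head, on the end of the carriage's arm (24 mm wide, underside 50 mm up).
- dish_large: Covered petri dish, 90 mm diameter, 14 mm high, to the right of the bed: a bystander. Origin under its centre.
- dish_small: Covered petri dish, 60 mm diameter, 14 mm high, to the left of the bed: a bystander. Origin under its centre.
- lens: Hand lens, 127 x 52 x 9 mm, in front of the bed at the right: a bystander. Origin under its middle.
- forceps: Steel forceps, 116 x 12 x 9 mm, in front of the bed: a bystander. Origin under its middle.
- tin: Flat steel tin, 114 mm diameter, 17 mm high, to the left of the bed: a bystander. Origin under its centre.
Mind the look-alikes: they are no part of the job. Leave any red or yellow look-alike of the part that bears carrier_center alone.

How it is judged:
On the way:
1. the carrier lies flush against both stops while the press head is still up (x of carrier_center in the frame of press between -0.0325 and -0.0275 m and y of carrier_center in the frame of press between -0.0275 and -0.0225 m and angle between the x axis of carrier_center and the x axis of press, either way round below 0.05 rad and z of carrier_center in the frame of press below 0.0205 m and value of joint travel below 0.004 m), for 0.3 s.
At the end, for the whole second after the job is handed in: The robot is holding the press head down at 15 mm of travel (12 to 18 mm), touching it with more than 2 N; the foot is pushed up at least 0.8 mm by the carrier, which lies flat on the bed, within 2.5 mm of its place against each stop and within 0.05 rad of square (x of carrier_center in the frame of press between -0.0325 and -0.0275 m and y of carrier_center in the frame of press between -0.0275 and -0.0225 m and angle between the x axis of carrier_center and the x axis of press, either way round below 0.05 rad and z of carrier_center in the frame of press below 0.0205 m and value of joint travel between 0.012 and 0.018 m and value of joint foot above 0.0008 m and contact force between any of the fingers, the arm and carriage above 2 N); the arm keeps its last pose, push and grip.
It fails at once if a bystander (dish_large) is shifted by more than 30 mm (distance of dish_large from where it was at the start of the episode above 0.03 m).
It fails at once if a bystander (dish_small) is shifted by more than 30 mm (distance of dish_small from where it was at the start of the episode above 0.03 m).
It fails at once if a bystander (lens) is shifted by more than 30 mm (distance of lens from where it was at the start of the episode above 0.03 m).
It fails at once if a bystander (forceps) is shifted by more than 30 mm (distance of forceps from where it was at the start of the episode above 0.03 m).
It fails at once if a bystander (tin) is shifted by more than 30 mm (distance of tin from where it was at the start of the episode above 0.03 m).
It also fails if it takes over 56 s, if anything falls off the work surface, if the arm or the gripper's body presses on something with over 40 N, if the wrist force passes 120 N, or if a joint passes its speed limit or range.

## Working session

There is one attempt and no reset: what is moved stays moved. The work goes in short steps, Python scripts to look and compute and a shell command to move; the robot and the scene stay as the last step left them, time stands still between calls to the robot, and variables do not carry over. Pictures are saved under pics/ and viewed, and the job is handed in when it is done.

```bash
mkdir -p pics
python3 - <<'E'
from plant import *
import cv2
for n in("scene","top"):
    im=snapshot(n); cv2.imwrite(f"pics/{n}0.png",im[:,:,::-1]); print(n,camera_params(n))
s=get_state(); print(s, grasp_offset)
E
```

```text
scene {'fovy': 42.254260843605294, 'cx': 317.66913310887367, 'cy': 198.2250234354351, 'origin': array([-0.37208133, -0.42105969,  0.7393628 ]), 'rotation': array([-0.40814741,  0.76331706, -0.44029444,  0.23854467])}
top {'fovy': 54.18849574558754, 'cx': 318.7186980945713, 'cy': 190.95327447764603, 'origin': array([0.4247609 , 0.05607984, 1.18939297]), 'rotation': array([-0.01554729,  0.71653959, -0.69725052,  0.0130771 ])}
{'t': 0.1, 'qpos': array([ 1.31300529e+00,  2.38743323e-01, -1.41684699e-02,  1.31923145e+00,
       -3.03633145e-05,  1.57077154e+00]), 'joint_velocities': array([-0.00037006, -0.00063248,  0.00104445, -0.00020083, -0.00090475,
        0.00150003]), 'joint_torque': array([-1.35610167e-03, -5.39717209e+01,  3.46999419e+01,  1.33907766e-02,
       -9.52046003e-05,  9.12707520e-06]), 'ee_pos': array([0.13375667, 0.50727541, 0.23073069]), 'tcp_rot': array([-7.15184544e-05,  1.28526573e-01,  9.91705837e-01, -6.69824281e-04]), 'wrist_force': array([ 0.72752437, -0.40738179,  0.02662316]), 'torque': array([ 0.01906488, -0.01423022,  0.01520284]), 'grip_width': 0.085192424114434} 0.0187
```

View pics/scene0.png

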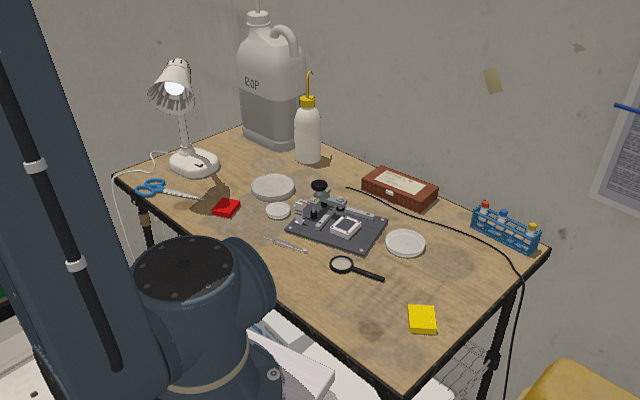

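View pics/top0.png

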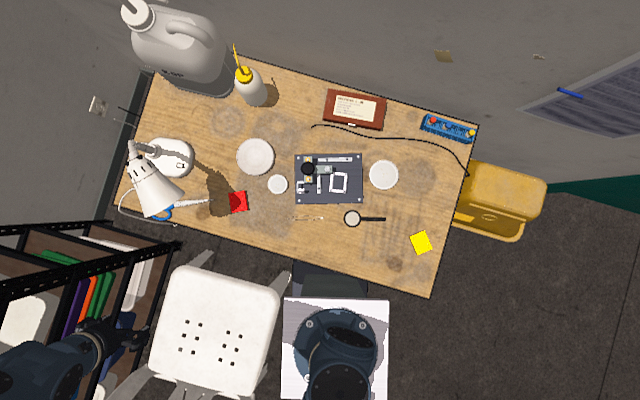

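```bash
cat > h.py <<'E'
import numpy as np, cv2
from scipy.spatial.transform import Rotation as R
from plant import *
def cam(n):
    p=camera_params(n); f=200/np.tan(np.radians(p['fovy'])/2)
    q=p['rotation']; M=R.from_quat(q,scalar_first=True).as_matrix()
    return p,f,M
def ray(n,uv,z):
    p,f,M=cam(n); d=M@np.array([(uv[0]-p['cx'])/f,(uv[1]-p['cy'])/f,1]); o=p['origin']
    return o+d*(z-o[2])/d[2]
def proj(n,X):
    p,f,M=cam(n); c=M.T@(np.asarray(X,float)-p['origin']); return np.array([f*c[0]/c[2]+p['cx'],f*c[1]/c[2]+p['cy']])
E
python3 - <<'E'
from h import *
a=cv2.imread('pics/top0.png')[140:215,280:375]; cv2.imwrite('pics/topz.png',cv2.resize(a,None,fx=8,fy=8,interpolation=cv2.INTER_CUBIC))
a=cv2.imread('pics/scene0.png')[165:265,275:400]; cv2.imwrite('pics/scz.png',cv2.resize(a,None,fx=6,fy=6,interpolation=cv2.INTER_CUBIC))
E
```

```text
(no output)
```

View pics/topz.png

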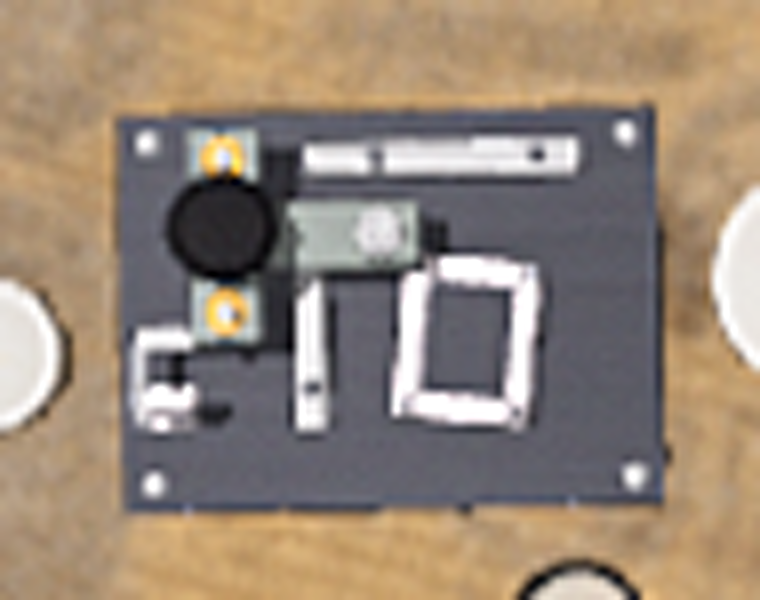

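View pics/scz.png

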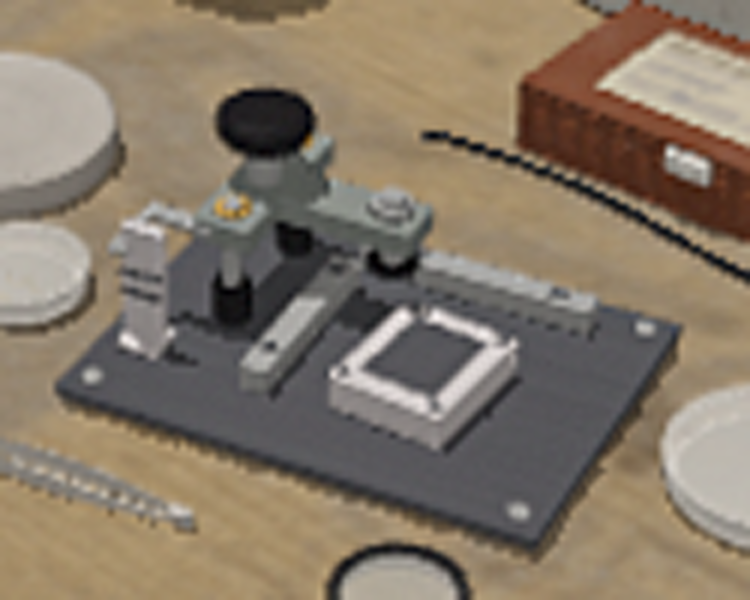

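```bash
cat > meas.py <<'E'
from h import *
def press(im):  # rgb top
    S=8;x0,y0=270,130
    a=cv2.resize(im[y0:y0+95,x0:x0+115],None,fx=S,fy=S,interpolation=cv2.INTER_CUBIC)
    pts=lambda P: np.array([((p[0]+.5)/S-.5+x0,(p[1]+.5)/S-.5+y0) for p in P])
    return a,pts
if __name__=="__main__":
    im=cv2.imread('pics/top0.png')[:,:,::-1].copy(); a,pts=press(im)
    hsv=cv2.cvtColor(a,cv2.COLOR_RGB2HSV)
    r,g,b=[a[...,i].astype(int) for i in range(3)]
    m=((b-r>0)&(a.max(2)<125)).astype(np.uint8)*255
    m=cv2.morphologyEx(m,cv2.MORPH_OPEN,np.ones((9,9)));cv2.imwrite('pics/m1.png',m)
    c=max(cv2.findContours(m,0,2)[0],key=cv2.contourArea)
    rect=cv2.minAreaRect(cv2.convexHull(c)); B=cv2.boxPoints(rect)
    W=np.array([ray('top',p,.010) for p in pts(B)]); print('bed',W.round(4),[np.linalg.norm(W[i]-W[i-1]).round(4) for i in range(4)])
    w=((a.min(2)>165)).astype(np.uint8)*255; cv2.imwrite('pics/m2.png',w)
    for c in cv2.findContours(w,0,2)[0]:
        if cv2.contourArea(c)>1500:
            rect=cv2.minAreaRect(c); W=np.array([ray('top',p,.026) for p in pts(cv2.boxPoints(rect))])
            e=W[1]-W[0]; print('white',W.mean(0).round(4),W[:,:2].round(4).tolist(),[np.linalg.norm(W[i]-W[i-1]).round(4) for i in range(2)],np.arctan2(e[1],e[0]).round(3))
    k=((a.max(2)<45)).astype(np.uint8)*255;cv2.imwrite('pics/m3.png',k)
    for c in cv2.findContours(k,0,2)[0]:
        if cv2.contourArea(c)>3000:
            (x,y),rr=cv2.minEnclosingCircle(c); print('head',ray('top',pts([(x,y)])[0],.094),rr)
E
python3 meas.py
```

```text
bed [[ 0.5815  0.1374  0.01  ]
 [ 0.5904 -0.0663  0.01  ]
 [ 0.4412 -0.0722  0.01  ]
 [ 0.4322  0.1304  0.01  ]] [np.float64(0.1494), np.float64(0.2039), np.float64(0.1494), np.float64(0.2028)]
white [ 0.3942 -0.0396  0.026 ] [[0.4127, -0.0195], [0.4138, -0.0589], [0.3756, -0.0597], [0.3746, -0.0204]] [np.float64(0.0382), np.float64(0.0394)] -1.543
white [0.4919 0.1147 0.026 ] [[0.468, 0.1363], [0.5238, 0.1201], [0.5159, 0.0931], [0.4601, 0.1093]] [np.float64(0.0281), np.float64(0.0581)] -0.282
white [0.4927 0.0624 0.026 ] [[0.465, 0.067], [0.5202, 0.0685], [0.5205, 0.0577], [0.4653, 0.0562]] [np.float64(0.0108), np.float64(0.0552)] 0.028
white [0.4902 0.1822 0.026 ] [[0.4597, 0.2069], [0.5194, 0.2089], [0.5208, 0.1574], [0.4611, 0.1556]] [np.float64(0.0514), np.float64(0.0597)] 0.032
white [0.5002 0.0048 0.026 ] [[0.4706, 0.0323], [0.533, 0.0285], [0.5299, -0.0228], [0.4674, -0.0188]] [np.float64(0.0513), np.float64(0.0626)] -0.062
white [0.5386 0.0481 0.026 ] [[0.5485, 0.0716], [0.5509, 0.0258], [0.5287, 0.0247], [0.5264, 0.0705]] [np.float64(0.0222), np.float64(0.0459)] -1.52
white [ 0.5264 -0.1101  0.026 ] [[0.5701, -0.0855], [0.5713, -0.1328], [0.4828, -0.1347], [0.4815, -0.0874]] [np.float64(0.0886), np.float64(0.0474)] -1.544
white [0.5663 0.0543 0.026 ] [[0.5712, 0.067], [0.5719, 0.0419], [0.5614, 0.0417], [0.5607, 0.0667]] [np.float64(0.0105), np.float64(0.025)] -1.544
white [0.5694 0.0013 0.026 ] [[0.575, 0.0379], [0.5769, -0.0349], [0.5638, -0.0352], [0.5619, 0.0376]] [np.float64(0.0131), np.float64(0.0728)] -1.544
white [0.5722 0.2053 0.026 ] [[0.6026, 0.2116], [0.6029, 0.2011], [0.5417, 0.1991], [0.5415, 0.2096]] [np.float64(0.0612), np.float64(0.0105)] -1.544
head [ 0.3902518  -0.08693296  0.094     ] 112.37078857421875
head [0.53223571 0.09337648 0.094     ] 56.895267486572266
```

```bash
python3 -c "
import cv2,numpy as np
a=[cv2.resize(cv2.imread(f'pics/m{i}.png'),None,fx=.43,fy=.43) for i in(1,2)]
cv2.imwrite('pics/mm.png',np.hstack(a))"
```

```text
(no output)
```

View pics/mm.png

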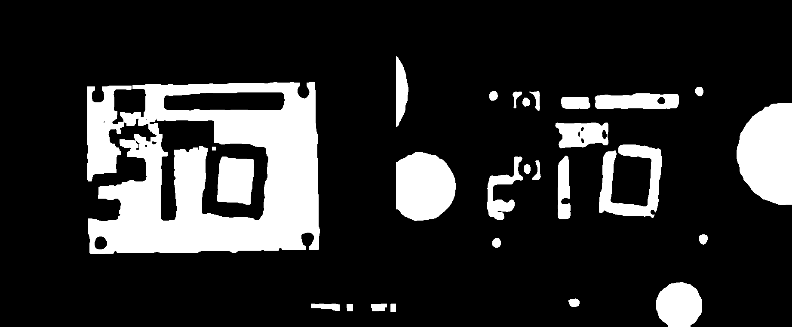

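```bash
cat >> h.py <<'E'
YAW=0.044; O=np.array([0.5602,0.0590])
c,s_=np.cos(YAW),np.sin(YAW); RP=np.array([[c,-s_],[s_,c]])
def p2w(x,y): return O+RP@np.array([x,y])/1000
def w2p(X): return RP.T@(np.asarray(X)[:2]-O)*1000
def go(x,y,z):
    s=get_state(); M=R.from_quat(s['tcp_rot'],scalar_first=True).as_matrix()
    d=np.r_[p2w(x,y),z/1000]-s['ee_pos']
    want=np.column_stack([-np.r_[RP[:,0],0],np.r_[RP[:,1],0],[0,0,-1]])
    print('t',s['t'],'press',w2p(s['ee_pos']).round(1),'z',(s['ee_pos'][2]*1000).round(1),'F',s['wrist_force'].round(1),'grip',round(s['grip_width'],4))
    print('tool shift mm',(M.T@d*1000).round(1),'turn',R.from_matrix(M.T@want).as_rotvec().round(3))
E
python3 -m handwheel '[[0,0,0,0,0,-0.151],[0,0,0,0,0,-0.151]]' 0 20; python3 -c "
from h import *
go(-115,-51,231)"
```

```text
t: 0.35
ee_pos: [0.1336, 0.5068, 0.23]
tcp_rot: [-0.0, -0.026, 1.0, -0.001]
wrist_force: [-0.2, -0.2, -0.1]
grip_width: 0.0514
t 0.35 press [-406.5  466.2] z 230.0 F [-0.2 -0.2 -0.1] grip 0.0514
tool shift mm [-2.873e+02 -5.195e+02  2.000e-01] turn [-0.003 -0.001  0.008]
```

```bash
python3 -m handwheel '[[-24,-43,0,0,0,0],[-24,-43,0,0,0,0],[-24,-43,0,0,0,0],[-24,-43,0,0,0,0],[-24,-43,0,0,0,0],[-24,-43,0,0,0,0],[-24,-43,0,0,0,0],[-24,-43,0,0,0,0],[-24,-43,0,0,0,0],[-24,-43,0,0,0,0],[-24,-43,0,0,0,0],[0,0,0,0,0,0]]'; python3 -c "
from h import *
go(-115,-51,231)"
```

```text
t: 1.85
ee_pos: [0.4305, 0.0344, 0.2286]
tcp_rot: [-0.001, -0.028, 1.0, -0.003]
wrist_force: [0.0, 0.3, 0.8]
grip_width: -0.0
t 1.85 press [-130.6  -18.9] z 228.6 F [0.  0.3 0.8] grip -0.0
tool shift mm [-15.2 -32.3  -2.3] turn [-0.005 -0.002  0.013]
```

```bash
python3 -m handwheel '[[-15,-32,0,0,0,0.01],[0,0,50,0,0,0],[0,0,50,0,0,0],[0,0,40,0,0,0],[0,0,0,0,0,0]]'
python3 - <<'E'
from h import *
go(-115,-51,15)
im=snapshot('scene')[:,:,::-1];cv2.imwrite('pics/s1.png',cv2.resize(im[130:280,240:440],None,fx=4,fy=4,interpolation=cv2.INTER_CUBIC))
E
```

```text
t: 2.48
ee_pos: [0.4463, 0.0034, 0.0853]
tcp_rot: [-0.001, -0.023, 1.0, -0.002]
wrist_force: [0.2, -0.4, 0.0]
grip_width: 0.0
t 2.475 press [-116.2  -50.5] z 85.3 F [ 0.2 -0.4  0. ] grip 0.0
tool shift mm [-1.4 -0.2 70.3] turn [-0.004 -0.002  0.003]
```

View pics/s1.png

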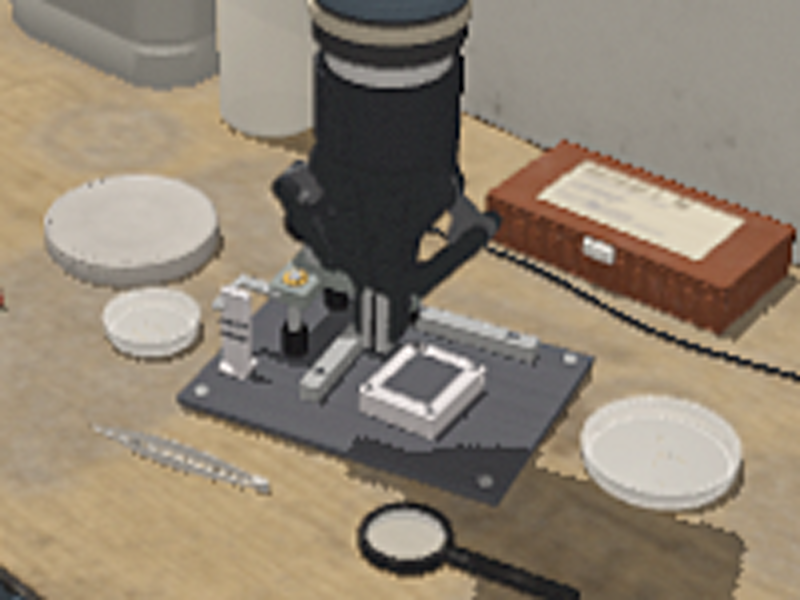

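```bash
python3 -c "
from h import *
print(proj('scene',get_state()['ee_pos']))"; python3 -m handwheel '[[0,0,40,0,0,0],[0,0,28,0,0,0],[0,0,0,0,0,0],[0,0,0,0,0,0]]'
python3 - <<'E'
from h import *
go(-115,-51,15)
im=snapshot('scene')[:,:,::-1];cv2.imwrite('pics/s2.png',cv2.resize(im[130:280,240:440],None,fx=4,fy=4,interpolation=cv2.INTER_CUBIC))
E
```

```text
[334.84740054 213.731813  ]
t: 3.02
ee_pos: [0.4537, 0.0046, 0.0252]
tcp_rot: [0.006, -0.024, 1.0, -0.002]
wrist_force: [0.1, 0.6, 1.5]
grip_width: 0.0
t 3.025 press [-108.7  -49.6] z 25.2 F [0.1 0.6 1.5] grip 0.0
tool shift mm [ 6.4 -1.3 10.1] turn [-0.004  0.012  0.005]
```

View pics/s2.png

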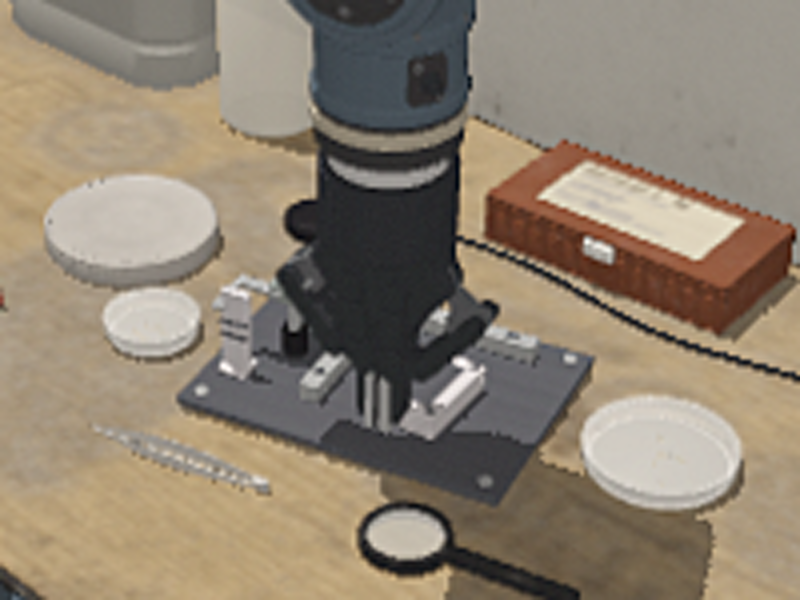

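```bash
python3 -m handwheel '[[6,-1,9,0,0.012,0.005],[0,0,0,0,0,0]]'
python3 - <<'E'
from h import *
go(-76,-51,15)
E
```

```text
t: 3.32
ee_pos: [0.4488, 0.0033, 0.0175]
tcp_rot: [0.001, -0.022, 1.0, -0.002]
wrist_force: [-0.4, -0.0, 0.1]
grip_width: 0.0003
t 3.325 press [-113.7  -50.8] z 17.5 F [-0.4 -0.   0.1] grip 0.0003
tool shift mm [-37.7  -0.2   2.6] turn [-0.004  0.002 -0.001]
```

```bash
python3 -m handwheel '[[-4,0,1,0,0,0],[-4,0,1,0,0,0],[-4,0,0,0,0,0],[-4,0,0,0,0,0],[-4,0,0,0,0,0],[-4,0,0,0,0,0],[-4,0,0,0,0,0],[0,0,0,0,0,0]]'
python3 - <<'E'
from h import *
go(-71,-51,15)
E
```

```text
t: 4.32
ee_pos: [0.4785, 0.0044, 0.0155]
tcp_rot: [0.001, -0.021, 1.0, -0.002]
wrist_force: [0.0, -0.5, -0.3]
grip_width: -0.0003
t 4.325 press [-84. -51.] z 15.5 F [ 0.  -0.5 -0.3] grip -0.0003
tool shift mm [-13.   -0.    0.5] turn [-0.005  0.001 -0.001]
```

```bash
python3 -m handwheel '[[-4,0,0,0,0,0],[-4,0,0,0,0,0],[0,0,0,0,0,0]]'
python3 - <<'E'
from h import *
go(-71,-51,15)
for n,(a,b,c,d) in dict(top=(140,215,280,375),scene=(150,250,260,385)).items():
    im=snapshot(n)[:,:,::-1];cv2.imwrite(f'pics/{n}3.png',cv2.resize(im[a:b,c:d],None,fx=6,fy=6,interpolation=cv2.INTER_CUBIC))
E
```

```text
t: 4.7
ee_pos: [0.4872, 0.0048, 0.0155]
tcp_rot: [0.001, -0.022, 1.0, -0.002]
wrist_force: [0.1, -0.2, 0.1]
grip_width: 0.0001
t 4.7 press [-75.4 -50.9] z 15.5 F [ 0.1 -0.2  0.1] grip 0.0001
tool shift mm [-4.4 -0.1  0.5] turn [-0.005  0.002 -0.001]
```

View pics/scene3.png

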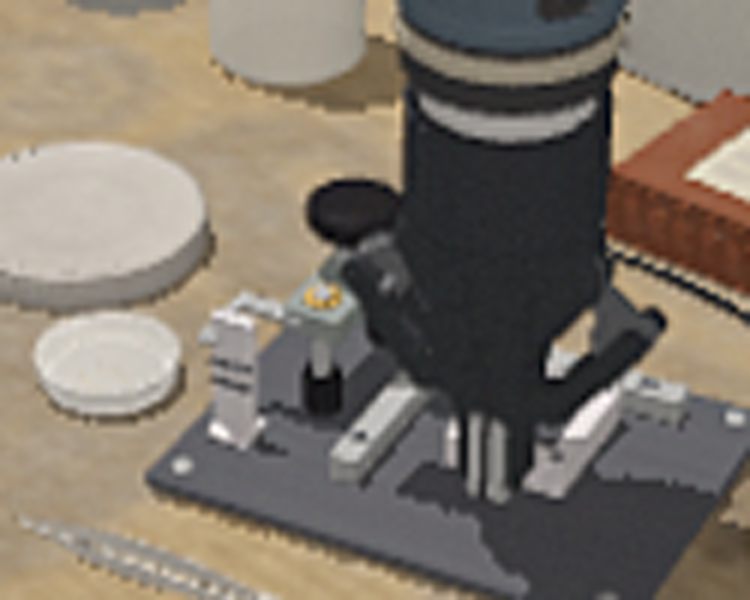

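View pics/top3.png

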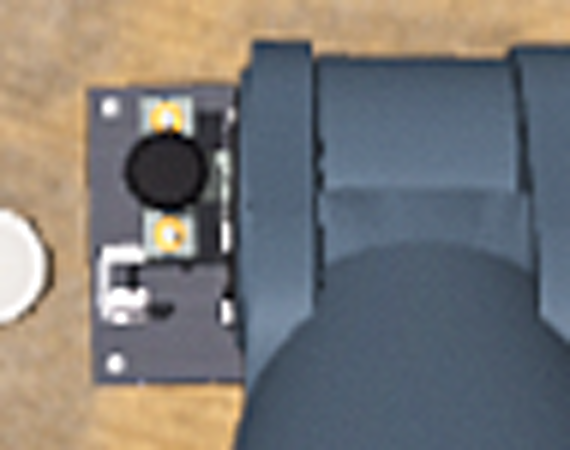

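```bash
python3 -m handwheel '[[-3,0,0,0,0,0],[-3,0,0,0,0,0],[-1,0,0,0,0,0]]'
python3 - <<'E'
from h import *
go(-71,-51,15)
E
```

```text
t: 5.18
ee_pos: [0.4932, 0.0051, 0.0154]
tcp_rot: [-0.0, -0.022, 1.0, -0.002]
wrist_force: [-4.8, -0.6, 3.7]
grip_width: 0.0001
t 5.175 press [-69.3 -50.9] z 15.4 F [-4.8 -0.6  3.7] grip 0.0001
tool shift mm [ 1.7 -0.1  0.4] turn [-0.005 -0.    -0.001]
```

```bash
python3 -m handwheel '[[-1.5,0,0,0,0,0],[-1.5,0,0,0,0,0],[-1,0,0,0,0,0]]'
python3 - <<'E'
from h import *
go(-71,-51,15)
E
```

```text
t: 5.55
ee_pos: [0.4931, 0.0051, 0.0147]
tcp_rot: [-0.004, -0.022, 1.0, -0.002]
wrist_force: [-4.4, -1.0, 3.4]
grip_width: -0.0003
t 5.55 press [-69.4 -50.9] z 14.7 F [-4.4 -1.   3.4] grip -0.0003
tool shift mm [ 1.6 -0.1 -0.3] turn [-0.005 -0.008 -0.001]
```

```bash
python3 -m handwheel '[[15,0,-2,0,-0.008,0],[12,-10,0,0,0,0],[0,-22,0,0,0,0],[0,-20,0,0,0,0],[0,0,0,0,0,0]]'
python3 - <<'E'
from h import *
go(-30,-102,18)
E
```

```text
t: 6.18
ee_pos: [0.4698, -0.0507, 0.0177]
tcp_rot: [0.003, -0.022, 1.0, -0.003]
wrist_force: [-0.3, 0.2, 0.4]
grip_width: -0.0001
t 6.175 press [ -95.1 -105.7] z 17.7 F [-0.3  0.2  0.4] grip -0.0001
tool shift mm [-65.1   3.7   0. ] turn [-0.005  0.005 -0.   ]
```

```bash
python3 -m handwheel '[[-20,0,0,0,0.005,0],[-20,0,0,0,0,0],[-20,0,0,0,0,0],[-4,4,0,0,0,0],[0,0,0,0,0,0]]'
python3 - <<'E'
from h import *
go(-30,-66,17)
im=snapshot('scene')[:,:,::-1];cv2.imwrite(f'pics/s4.png',cv2.resize(im[150:250,260:385],None,fx=6,fy=6,interpolation=cv2.INTER_CUBIC))
E
```

```text
t: 6.8
ee_pos: [0.5348, -0.0432, 0.0177]
tcp_rot: [0.0, -0.021, 1.0, -0.002]
wrist_force: [-0.4, 0.1, -0.0]
grip_width: -0.0001
t 6.8 press [ -29.9 -101. ] z 17.7 F [-0.4  0.1 -0. ] grip -0.0001
tool shift mm [ 0.2 35.   0.5] turn [-0.004  0.    -0.001]
```

View pics/s4.png

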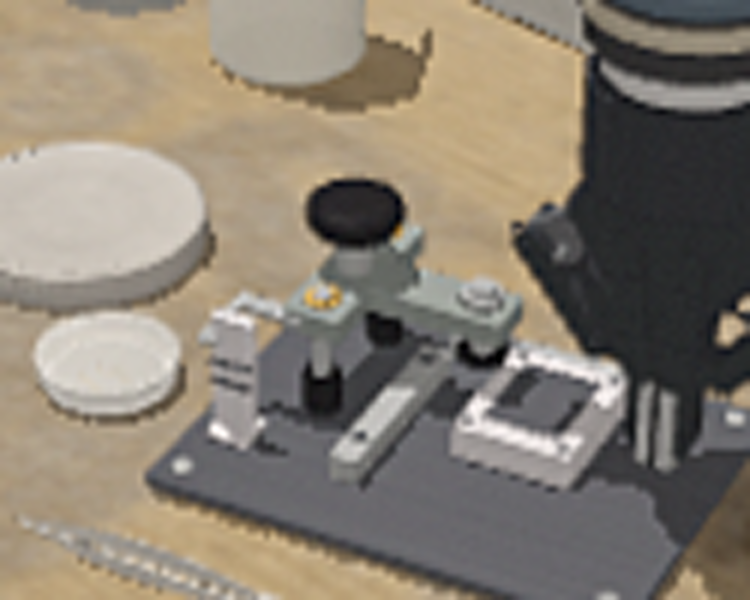

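```bash
python3 -c "
from h import *
print(get_state()['qpos'].round(3))"
```

```text
[-0.078  0.417 -0.344  0.809 -0.004 -0.121]
```

```bash
python3 -m handwheel '[[0,0,0,0,0,0.18],[0,0,0,0,0,0.18],[0,0,0,0,0,0.18],[0,0,0,0,0,0.18],[0,0,0,0,0,0.18],[0,0,0,0,0,0.18],[0,0,0,0,0,0.18],[0,0,0,0,0,0.18],[0,0,0,0,0,0.13],[0,0,0,0,0,0]]'
python3 - <<'E'
from h import *
go(-30,-66,17)
E
```

```text
t: 8.1
ee_pos: [0.525, -0.0428, 0.0181]
tcp_rot: [-0.0, 0.71, 0.705, -0.003]
wrist_force: [0.5, 0.7, -0.1]
grip_width: -0.0
t 8.1 press [ -39.7 -100.1] z 18.1 F [ 0.5  0.7 -0.1] grip -0.0
tool shift mm [34.6  7.9  0.9] turn [-7.000e-03 -1.000e-03 -1.622e+00]
```

```bash
python3 -m handwheel '[[0,8,1,0,0,-0.05],[5,2,0,0,0,0],[5,0,0,0,0,0],[5,0,0,0,0,0],[5,0,0,0,0,0],[5,0,0,0,0,0],[0,0,0,0,0,0]]'
python3 - <<'E'
from h import *
go(-30,-60,17)
E
```

```text
t: 8.98
ee_pos: [0.5316, -0.0158, 0.0171]
tcp_rot: [-0.001, 0.689, 0.725, -0.004]
wrist_force: [0.7, 0.1, 0.9]
grip_width: -0.0004
t 8.975 press [-31.9 -73.4] z 17.1 F [0.7 0.1 0.9] grip -0.0004
tool shift mm [13.4  2.   0.1] turn [-0.009 -0.002 -1.564]
```

```bash
python3 -m handwheel '[[4,0,0,0,0,0],[4,0,0,0,0,0],[3,0,0,0,0,0],[2,0,0,0,0,0]]'
python3 - <<'E'
from h import *
go(-30,-60,17)
im=snapshot('scene')[:,:,::-1];cv2.imwrite(f'pics/s5.png',cv2.resize(im[150:250,260:385],None,fx=6,fy=6,interpolation=cv2.INTER_CUBIC))
E
```

```text
t: 9.48
ee_pos: [0.531, -0.0026, 0.0172]
tcp_rot: [-0.0, 0.689, 0.725, -0.004]
wrist_force: [0.9, -10.8, 0.1]
grip_width: 0.0001
t 9.475 press [-31.8 -60.3] z 17.2 F [  0.9 -10.8   0.1] grip 0.0001
tool shift mm [0.3 1.8 0.1] turn [-9.000e-03 -1.000e-03 -1.564e+00]
```

View pics/s5.png

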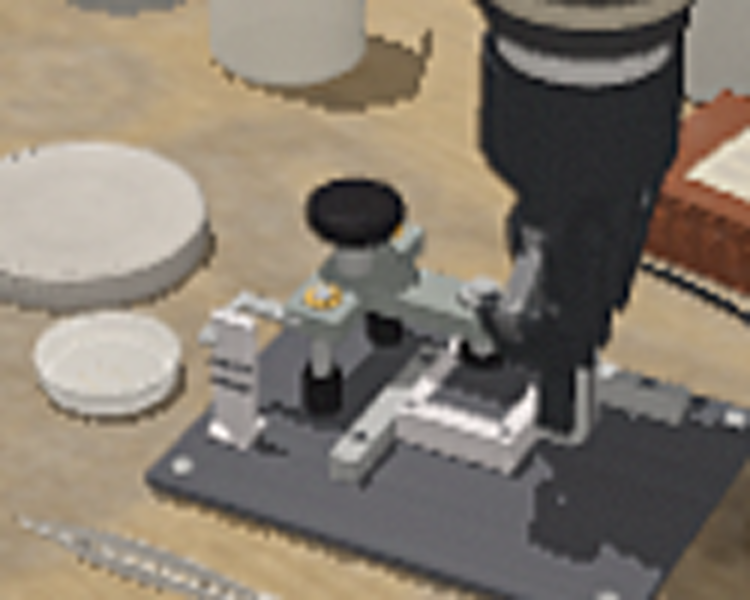

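```bash
python3 -m handwheel '[[1.5,0,0,0,0,0],[1,0,0,0,0,0],[-10,0,0,0,0,0],[-25,0,-10,0,0,0],[-20,0,-20,0,0,0],[0,0,-20,0,0,0]]'
python3 - <<'E'
from h import *
go(-100,-48,80)
for n,(a,b,c,d) in dict(top=(140,215,280,375),scene=(150,250,260,385)).items():
    im=snapshot(n)[:,:,::-1];cv2.imwrite(f'pics/{n}6f.png',im);cv2.imwrite(f'pics/{n}6.png',cv2.resize(im[a:b,c:d],None,fx=6,fy=6,interpolation=cv2.INTER_CUBIC))
E
```

```text
t: 10.28
ee_pos: [0.5327, -0.0586, 0.0674]
tcp_rot: [-0.001, 0.689, 0.725, -0.006]
wrist_force: [-0.6, 0.6, 0.7]
grip_width: 0.0002
t 10.275 press [ -32.6 -116.3] z 67.4 F [-0.6  0.6  0.7] grip 0.0002
tool shift mm [ 68.6 -67.1 -12.5] turn [-1.400e-02 -1.000e-03 -1.565e+00]
```

View pics/scene6.png

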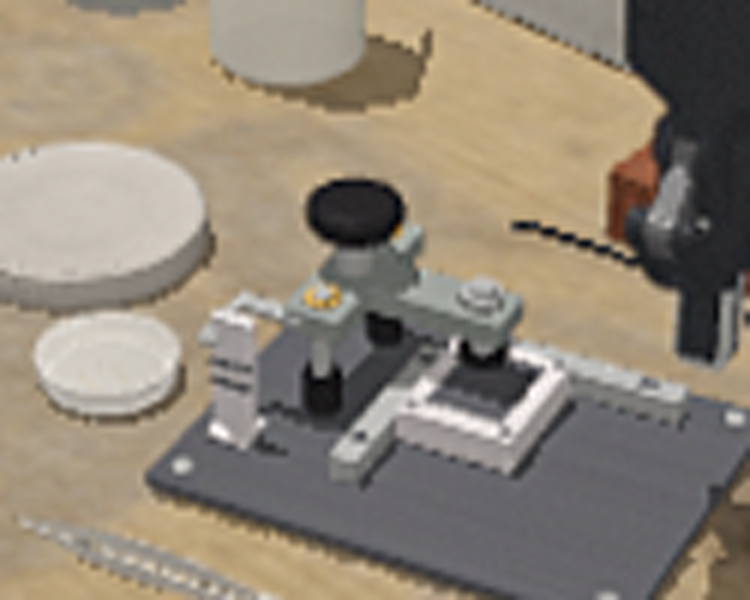

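View pics/top6.png

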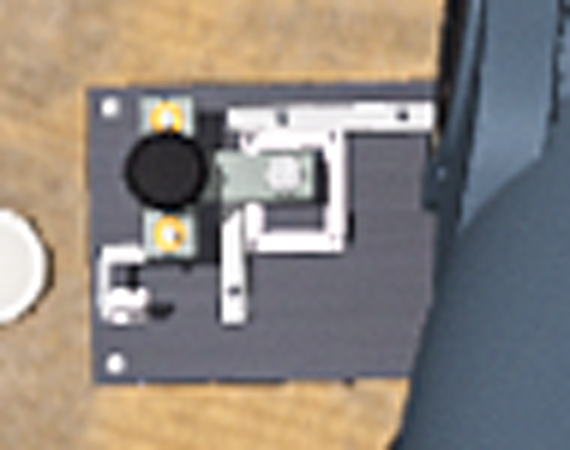

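Run:
```python
from h import *
im=cv2.imread('pics/top6f.png').astype(float)[...,1]
def edge(pts): return pts
S=280;T=140
# front edge: for columns, subpixel bright->dark crossing going down; right edge likewise
def cross(v,th=150):
    for i in range(len(v)-1,0,-1):
        if v[i]<th<=v[i-1]: return i-1+(v[i-1]-th)/(v[i-1]-v[i])
F=[];
for u in range(325,336):
    v=cross(im[174:188,u]); F.append(w2p(ray('top',(u,174+v),.026)))
print('front',np.round(F,1).tolist())
G=[]
for v in range(164,180):
    u=cross(im[v,330:346]); G.append(w2p(ray('top',(330+u,v),.026)))
print('right',np.round(G,1).tolist())
F=np.array(F);G=np.array(G)
print(np.polyfit(F[:,1],F[:,0],1),np.polyfit(G[:,0],G[:,1],1))
```

```text
front [[-60.6, -13.5], [-60.6, -16.5], [-60.6, -19.5], [-60.7, -22.5], [-60.6, -25.4], [-60.7, -28.4], [-60.7, -31.4], [-60.7, -34.4], [-60.9, -37.4], [-61.0, -40.3], [-60.8, -43.3]]
right [[-8.6, -50.8], [-11.6, -50.7], [-14.6, -50.4], [-17.6, -50.3], [-20.6, -50.3], [-23.6, -50.2], [-26.6, -50.3], [-29.5, -50.2], [-32.5, -50.1], [-35.5, -50.0], [-38.5, -49.9], [-41.5, -50.0], [-44.5, -49.8], [-47.5, -49.9], [-50.5, -49.6], [-53.4, -48.5]]
[ 1.17218412e-02 -6.04002102e+01] [-3.14142896e-02 -5.10396147e+01]
```

```bash
python3 -m handwheel '[[0,-35,0,0,0,-0.17],[0,0,0,0,0,-0.18],[0,0,0,0,0,-0.18],[0,0,0,0,0,-0.18],[0,0,0,0,0,-0.18],[0,0,0,0,0,-0.18],[0,0,0,0,0,-0.18],[0,0,0,0,0,-0.18],[0,0,0,0,0,-0.15],[0,0,0,0,0,0]]'
python3 - <<'E'
from h import *
go(-100,-47,67)
E
```

```text
t: 11.62
ee_pos: [0.4945, -0.0577, 0.0617]
tcp_rot: [-0.006, -0.057, 0.998, -0.001]
wrist_force: [-0.1, 0.1, -0.4]
grip_width: 0.0002
t 11.625 press [ -70.8 -113.7] z 61.7 F [-0.1  0.1 -0.4] grip 0.0002
tool shift mm [24.5 68.6 -5.1] turn [-0.002 -0.013  0.07 ]
```

```bash
python3 -m handwheel '[[30,10,0,0,-0.013,0.07],[0,30,0,0,0,0],[0,28,0,0,0,0],[0,0,0,0,0,0]]'
python3 - <<'E'
from h import *
go(-90,-46,17)
E
```

```text
t: 12.12
ee_pos: [0.4597, 0.0082, 0.0603]
tcp_rot: [-0.0, -0.013, 1.0, -0.0]
wrist_force: [0.8, 0.3, -0.3]
grip_width: -0.0002
t 12.125 press [-102.6  -46.3] z 60.3 F [ 0.8  0.3 -0.3] grip -0.0002
tool shift mm [-12.7   0.6  43.3] turn [-0.001 -0.001 -0.018]
```

```bash
python3 -m handwheel '[[2,0,28,0,0,-0.018],[2,0,14,0,0,0],[0,0,0,0,0,0]]'
python3 - <<'E'
from h import *
go(-69,-46,17)
E
```

```text
t: 12.5
ee_pos: [0.4561, 0.0069, 0.017]
tcp_rot: [0.0, -0.019, 1.0, -0.001]
wrist_force: [-0.6, 0.2, -0.0]
grip_width: 0.0001
t 12.5 press [-106.3  -47.4] z 17.0 F [-0.6  0.2 -0. ] grip 0.0001
tool shift mm [-37.3   1.7   0. ] turn [-0.001  0.    -0.006]
```

```bash
python3 -m handwheel '[[-6,5,0,0,0,0],[-8,4,0,0,0,0],[-8,0,0,0,0,0],[-5,0,0,0,0,0],[-4,0,0,0,0,0],[-2,0,0,0,0,0]]'
python3 - <<'E'
from h import *
go(-69,-38,17)
E
```

```text
t: 13.25
ee_pos: [0.4927, 0.0172, 0.0187]
tcp_rot: [0.001, -0.018, 1.0, -0.001]
wrist_force: [-5.3, -0.6, 4.1]
grip_width: -0.0001
t 13.25 press [-69.3 -38.7] z 18.7 F [-5.3 -0.6  4.1] grip -0.0001
tool shift mm [-0.3  0.7  1.6] turn [-0.001  0.002 -0.009]
```

```bash
python3 -m handwheel '[[10,0,0,0,0,0],[25,0,-5,0,0,0],[5,0,-40,0,0,0],[0,0,-50,0,0,0],[0,0,-40,0,0,0],[0,0,0,0,0,0]]'
python3 - <<'E'
from h import *
go(-26,36,150)
E
```

```text
t: 14.0
ee_pos: [0.4459, 0.0156, 0.1562]
tcp_rot: [-0.001, -0.018, 1.0, -0.001]
wrist_force: [-0.9, -0.4, -0.3]
grip_width: -0.0003
t 14.0 press [-116.1  -38.3] z 156.2 F [-0.9 -0.4 -0.3] grip -0.0003
tool shift mm [-89.4  75.1   5.9] turn [-0.001 -0.001 -0.009]
```

```bash
python3 -m handwheel '[[-30,25,0,0,0,0],[-30,25,0,0,0,0],[-29,24,0,0,0,0],[0,0,0,0,0,0]]'
python3 - <<'E'
from h import *
go(-26,36,97)
im=snapshot('scene')[:,:,::-1];cv2.imwrite(f'pics/s7.png',cv2.resize(im[150:250,260:385],None,fx=6,fy=6,interpolation=cv2.INTER_CUBIC))
E
```

```text
t: 14.5
ee_pos: [0.5309, 0.0939, 0.1525]
tcp_rot: [-0.002, -0.017, 1.0, -0.001]
wrist_force: [-0.5, -0.4, 0.3]
grip_width: -0.0002
t 14.5 press [-27.7  36.1] z 152.5 F [-0.5 -0.4  0.3] grip -0.0002
tool shift mm [-2.   0.  55.5] turn [-0.002 -0.005 -0.011]
```

View pics/s7.png

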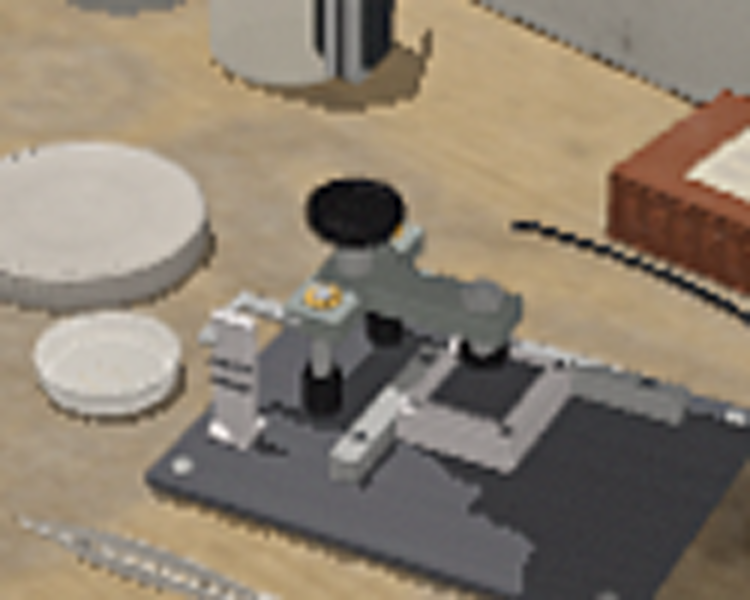

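Carrier sits flush in the corner, the head (355,210 in the zoom) is free and the fingertips are above it. Descend.

```bash
python3 -m handwheel '[[-2,0,25,0,0,-0.01],[-1,0,20,0,0,0],[0,0,6,0,0,0],[0,0,0,0,0,0]]'
python3 - <<'E'
from h import *
go(-26,36,79)
E
```

```text
t: 15.05
ee_pos: [0.5274, 0.0904, 0.0985]
tcp_rot: [-0.005, -0.021, 1.0, -0.002]
wrist_force: [0.0, -0.5, 0.7]
grip_width: -0.0001
t 15.05 press [-31.3  32.8] z 98.5 F [ 0.  -0.5  0.7] grip -0.0001
tool shift mm [-5.6  3.3 19.4] turn [-0.003 -0.011 -0.002]
```

```bash
python3 -m handwheel '[[-5,3,0,0,-0.008,0],[0,0,3,0,0,0],[0,0,3,0,0,0],[0,0,2,0,0,0]]'
python3 - <<'E'
from h import *
go(-26,36,79)
E
```

```text
t: 15.55
ee_pos: [0.5334, 0.0937, 0.0921]
tcp_rot: [0.0, -0.021, 1.0, -0.002]
wrist_force: [-1.7, -0.5, 3.2]
grip_width: 0.0
t 15.55 press [-25.3  35.9] z 92.1 F [-1.7 -0.5  3.2] grip 0.0
tool shift mm [ 0.7  0.2 13.1] turn [-0.003  0.001 -0.002]
```

```bash
python3 -m handwheel '[[0,0,3,0,0,0],[0,0,3,0,0,0],[0,0,3,0,0,0]]'
python3 - <<'E'
from h import *
go(-26,36,79)
E
```

```text
t: 15.92
ee_pos: [0.5334, 0.0937, 0.0832]
tcp_rot: [0.001, -0.021, 1.0, -0.001]
wrist_force: [-1.8, 0.8, 8.4]
grip_width: -0.0003
t 15.925 press [-25.3  35.8] z 83.2 F [-1.8  0.8  8.4] grip -0.0003
tool shift mm [0.8 0.2 4.2] turn [-0.003  0.001 -0.002]
```

```bash
python3 -m handwheel '[[0,0,2.5,0,0,0],[0,0,2,0,0,0],[0,0,0.5,0,0,0],[0,0,0.5,0,0,0]]'
python3 - <<'E'
from h import *
go(-26,36,79)
for n,(a,b,c,d) in dict(top=(140,215,280,375),scene=(160,240,280,370)).items():
    im=snapshot(n)[:,:,::-1];cv2.imwrite(f'pics/{n}8.png',cv2.resize(im[a:b,c:d],None,fx=7,fy=7,interpolation=cv2.INTER_CUBIC))
E
```

```text
t: 16.42
ee_pos: [0.5334, 0.0937, 0.0794]
tcp_rot: [0.001, -0.021, 1.0, -0.001]
wrist_force: [-4.1, -1.2, 12.3]
grip_width: -0.0
t 16.425 press [-25.2  35.9] z 79.4 F [-4.1 -1.2 12.3] grip -0.0
tool shift mm [0.8 0.1 0.4] turn [-0.003  0.003 -0.002]
```

View pics/scene8.png

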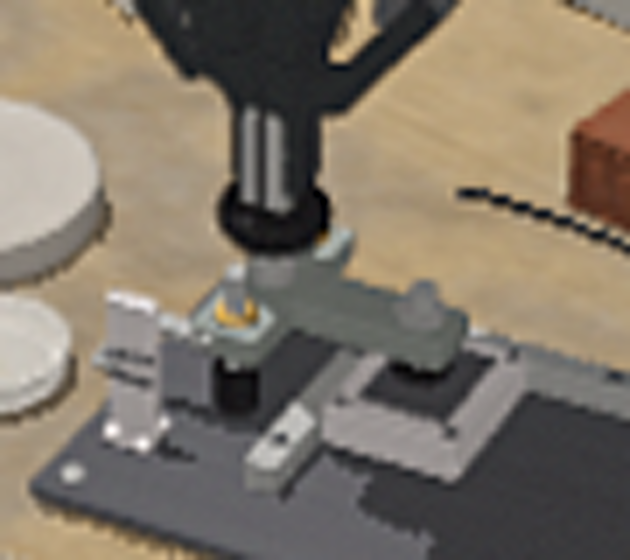

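```bash
python3 -m handwheel '[[0,0,0.5,0,0,0]]'
python3 - <<'E'
from h import *
for i in range(8): snapshot('top'); 
go(-26,36,79)
for i in range(8): snapshot('top'); 
go(-26,36,79)
E
```

```text
t: 16.65
ee_pos: [0.5334, 0.0937, 0.0796]
tcp_rot: [0.002, -0.021, 1.0, -0.001]
wrist_force: [-4.3, -1.6, 11.6]
grip_width: -0.0
t 17.05 press [-25.2  35.9] z 79.6 F [-3.9 -0.3 11.7] grip -0.0001
tool shift mm [0.8 0.1 0.6] turn [-0.003  0.004 -0.002]
t 17.45 press [-25.2  35.9] z 79.6 F [-3.7 -0.6 11.4] grip 0.0002
tool shift mm [0.8 0.1 0.6] turn [-0.003  0.004 -0.002]
```

```bash
python3 -m handwheel '[[0.3,0,1.5,0,0,0]]'
python3 - <<'E'
from h import *
for i in range(8): im=snapshot('scene')
go(-26,36,79)
cv2.imwrite('pics/s9.png',cv2.resize(im[160:240,280:370,::-1],None,fx=7,fy=7,interpolation=cv2.INTER_CUBIC))
E
```

```text
t: 17.58
ee_pos: [0.5334, 0.0937, 0.0788]
tcp_rot: [0.002, -0.021, 1.0, -0.001]
wrist_force: [-2.1, -1.0, 13.1]
grip_width: 0.0
t 17.975 press [-25.2  35.9] z 78.9 F [-3.1  0.3 12.8] grip -0.0001
tool shift mm [ 0.8  0.1 -0.1] turn [-0.002  0.005 -0.002]
```

View pics/s9.png

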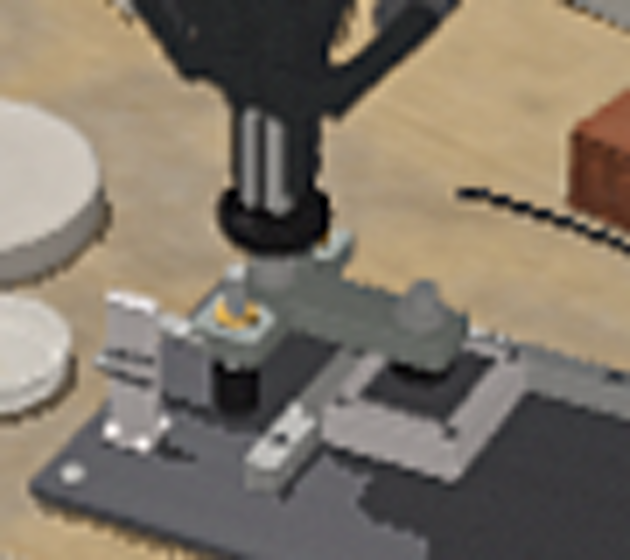

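Pointer at about (105,362) lies between the marks (352 and 376), the foot is on the carrier, and the carrier is still flush. Handing in.

```bash
python3 -c "
from plant import *
hand_in()"
```

```text
the job is handed in; nothing more can be done
```

I pushed the carrier against both stops and pressed the head down about 15 mm. I handed the job in at about 18 s with the closed fingers still holding the head. No verdict was reported.

- **Seating the carrier:** I pushed it to the rear stop, then to the left stop, then gave the front face a light second nudge. Both front pushes stopped at the same place, x = -69.3 mm in the press frame. The overhead picture, taken before the second nudge, put the front face at x ≈ -60.6 mm (should be -60) and the right face at y ≈ -50.2 mm (should be -50). It looked square to about 0.01–0.03 rad.
- **Holding the head:** the fingertips stayed steady at 78.9 mm, which is about 15.1 mm of travel, with about 12.8 N upward on the tool. The last picture shows the pointer between the two marks, the foot down on the carrier, and the carrier still in its corner.
- **Small disagreement:** by the given spring law that force means about 14 mm of travel, about 1 mm less than the height reading. Both are inside the 12–18 mm range.
- **Bystanders:** I felt no contact with the dishes, tin, lens or forceps. I did not re-measure their positions at the end.

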